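# Put the long thick battery handle on charge

## Robot

A 7-joint arm with a two-finger parallel gripper is mounted at the origin on the work surface. World frame = base frame: x ahead of the robot, y to its left, z up, the work surface at z = 0. Lengths are in m, angles in rad, forces in N, time in s.
With the tool pointing down it reaches from about 0.4 to 0.85 m from the base axis. Payload 6.9 kg.
Tool frame: the origin (TCP) lies midway between the tips of the shut fingers; the grasp point (between the pads) lies behind it (ctrl.pinch_z is the z of the grasp point in the tool frame, in m); z points along the fingers, y is the direction in which the jaws open and shut (so a half turn about z gives the same grasp; the last joint's range is limited). The gripper opens to 85 mm and grips with 20 to 120 N. Pads are 22 mm wide; open, the fingers measure 114 mm over their backs; the gripper's body (76 mm by 85 mm) begins 54 mm behind the grasp point. The pads swing forward as they close: fully open they stand 13 mm farther back than shut.
Start: joints at [-1.157, 0.507, -0.238, 1.5, 0.126, 1.149, -0.155], TCP at [0.189, 0.596, 0.231] pointing down, gripper open.
Joint ranges: [-3.08, 3.08], [-0.24, 2.05], [-1.43, 1.35], [0, 2.5], [-1.52, 4.66], [0.17, 1.96], [-2.89, 2.89]. Speed limits (rad/s): [2.39, 2.39, 3.14, 3.14, 3.14, 3.14, 3.14].

## Interface

Orientations are given as a unit quaternion [w, x, y, z].
In Python, from station import ctrl, get_state, vision, ticket, models gives the robot as it stands. Calls block until the motion is done:
- ctrl.movep(position, orientation): joint-space move of the TCP to a pose.
- ctrl.movel(position, frame=None, max_speed=0.15): straight line of the TCP; frame=None keeps the orientation; max_speed is the mean speed in m/s.
- ctrl.set_joints(angles): joint-space move.
- ctrl.ungrasp() and ctrl.close_gripper(force=None): open the fingers fully, or close them until they stop; force is the grip in N (None keeps the last).
- ctrl.pause(seconds).
- ctrl.ik(position, orientation): joint angles nearest the present ones, or None.
- get_state(): the state.
- vision.grab_frame(name): name is "scene" or "top"; returns (picture, depth): 420x560x3 uint8, blue, green, red; 420x560 float32, m along the optical axis (not along the pixel's ray), 0 where there is no reading.
- vision.camera_info(name): a dict with "mtx" (3x3 intrinsics, pixels), "dist_coeffs" ([k1, k2, p1, p2, k3] as OpenCV has them; the pictures are not rectified), "R" (3x3) and "t" (3): a world point X has camera coordinates R X + t. Camera axes: x right, y down, z forward; pixel columns grow to the right and rows downward; lengths in m; the calibration is good to about 2 mm. A picture is of the moment at which its call begins. camera_info takes no time and is no camera call.
A pose or a line that the arm cannot do raises ctrl.Unreachable and nothing moves.
- ticket.close_job(): hands the job in, once; it reports no verdict.
Trained networks look in the newest picture that a camera, given by its name, has taken for a name from the list of things; names that differ only in an ending like _2 or _b are one class to them, and where a whole thing is asked for, a point or a joint stands for the part that bears it (a point fixed in the world has none). Each returns a list of dicts, best first, with "p" (0 to 1); they miss things now and then, are a little off and sometimes report something else, mostly with a low value. They report only what shows in the picture. A call takes as long as a camera call. They do not tell look-alikes from the thing itself.
- models.recognise(camera, target): "point" ([column, row] in pixels, amid what is visible of it).
- models.masks_of(camera, target): "mask" (420x560 bool, what is visible of it) and "point" ([column, row] in pixels, amid what is visible of it).
The state is a dict: "time": time; "qpos": joint angles; "qd": joint speeds; "tau": joint torques, N m; "tcp_pos": TCP position; "eef_rot": TCP orientation; "contact_force": force on the tool from outside, world axes, zero at the start; "wrist_torque": the same for the moment, N m; "width": finger opening in m.
Only numpy, scipy, OpenCV 4.12 (cv2) and the standard library are available. Lean on these libraries where they do the work, as an engineer would, in place of code of your own. Each camera call takes 0.05 s, during which the arm holds its last target.

## Task

Take the long, thick battery handle out of the sloping rest, without letting it roll or fall onto the table, and lay it in the empty bay of the charger like a battery in its holder: brass end against the sprung contact, push that gently back without ramming it, and lower the other end behind the end wall, so that the handle lies flat in its saddles with the spring holding it. Let go, and leave the other two handles in the rest and everything else on the table as it was.

Things in the scene. Friction and masses are not known exactly. Their poses are not given: they have to be found in the camera images.
- handle_mid (a point): middle, on the axis, of the handle to charge: steel cylinder with grip rings, 30 mm diameter, 140 mm long, 0.17 to 0.35 kg; of the three in the rest the only one both long and thick. x runs along it from the brass end to the black-collared end; y, z turn as it rolls. It starts in any lane, sloping 35 degrees, brass end low against the stop. Grip it round its middle
- handle_contact_end (a point): centre of the brass (charging) end face of that handle, 70 mm from its middle; same axes
- stub_mid (a point): middle, on the axis, of a short thick handle, 30 mm diameter, 110 mm long, in another lane of the rest; stays there
- slim_mid (a point): middle, on the axis, of a thin handle, 20 mm diameter, 140 mm long, in another lane of the rest; stays there
- rest: fixed white steel rest, plate 165 x 272 mm sloping 35 deg, low edge to -x (robot); origin under its base, z up. 3 lanes 85 mm apart in y, each with 2 shallow V saddles, 22 and 106 mm up-slope of the stop (28 mm of the long handle is free either side of its middle); plate 32 mm below the axis; stop ledge 6 mm lower than the axis; long handle's middle 96 mm high, nothing above 150 mm
- charger: fixed two-bay charger, 245 (x) x 186 mm (y), base 14 mm thick; origin on the table under the point midway between the bays, which lie level along x. At the -x end (robot side) a 55 mm high housing with the sprung contacts, at the +x end of each bay a fixed end wall. The -y bay is taken by a like handle, part of the charger; the +y bay, 43 mm from the middle, is empty
- bay (a point): where the handle's middle lies when home in the empty bay: 44 mm above the table, in the charger's axes (x along the bay, away from the sprung contact; z up). Two open V saddles at x = -45 and +45 mm (14 mm thick, edges 7 mm below the axis); 30 mm free below the axis, 37 mm of free length either side of the middle for fingers
- end_wall (a point): top middle of the inner face of the bay's end wall: 70 mm beyond the bay's middle along +x, 6 mm above the axis; wall 44 mm wide, 16 mm thick. From here to the free sprung contact is 134 mm, 6 mm less than the handle: tilted tail-up about 9 deg, the handle must push the contact back about 9 mm for the tail to drop in behind the wall
- contact_face (a point): centre of the face of the empty bay's sprung contact (40 mm wide, 32 mm high, on the bay's axis), 64 mm from the bay's middle on its -x side when free; moves with it; charger's axes
- contact (a joint): the sprung contact: 0 when free, grows (m) as it is pushed towards the charger's -x, hard stop at 0.014; 0.006 with the handle home. Spring: about 3 N to start, 7 N at 0.006, 11.5 N at 0.012. More than 40 N harms it
- cup: small steel medicine cup, 54 mm across, 34 mm high, standing between or behind the rest and the charger; bystander; origin under its centre
- head_mirror: head mirror lying flat: steel-rimmed disc 96 mm across with a blue band 150 mm across beside it along its +x, 12 mm high; bystander; origin under the disc's centre
- kidney_dish: steel kidney dish, about 210 by 130 mm, 36 mm high, on the robot's side of the table; bystander; origin under its middle
- spatula_jar: open glass jar 68 mm across and 100 mm high with wooden spatulas standing up to 160 mm, at the far side; bystander; origin under its centre
- spray_bottle: amber bottle 56 mm across, 130 mm high, at the far side; bystander; origin under its centre
- speculum: black ear funnel 26 mm across the foot, 30 mm high, on the robot's side of the table; bystander; origin under its centre
Not all that is in view belongs to the job. Leave any purple look-alike of the part that bears handle_mid alone.

How it is judged:
On the way, in this order (a step that is already met when the one before it is completed fails the run):
1. the handle is lifted clear of the rest (contact force between handle and rest below 0.01 N and height (world z) of handle_mid above 0.11 m), for 0.2 s.
2. the brass end has pushed the sprung contact back by more than 7 mm (value of joint contact above 0.007 m and x of handle_contact_end in the frame of bay below -0.05 m), for 0.05 s.
At the end, for the whole second after the job is handed in: The long thick handle lies level in the empty bay (its middle within 4 mm of the bay's point along each axis, its axis within 0.05 rad), brass end at the sprung contact, which is held 3 to 9 mm back by it (6 mm when home), at rest; the short and the thin handle are within 15 mm of where they were (x of handle_mid in the frame of bay between -0.004 and 0.004 m and y of handle_mid in the frame of bay between -0.004 and 0.004 m and z of handle_mid in the frame of bay between -0.004 and 0.004 m and angle between the x axis of handle_mid and the x axis of bay, either way round below 0.05 rad and x of handle_contact_end in the frame of bay below -0.06 m and value of joint contact between 0.003 and 0.009 m and linear speed of handle below 0.01 m/s and distance of each of stub_mid, slim_mid from where it was at the start of the episode below 0.015 m); the robot touches nothing.
It fails at once if the handle rolled or fell onto the table (its middle lower than 28 mm) (height (world z) of handle_mid below 0.028 m).
It fails at once if the sprung contact rammed (more than 40 N) (contact force between handle and contact above 40 N).
It fails at once if the short or the thin handle moved by more than 15 mm (distance of any of stub_mid, slim_mid from where it was at the start of the episode above 0.015 m).
It fails at once if another thing on the table moved by more than 20 mm (distance of any of cup, head_mirror, kidney_dish, spatula_jar, spray_bottle, speculum from where it was at the start of the episode above 0.02 m).
It also fails if it takes over 50 s, if anything falls off the work surface, if the arm or the gripper's body presses on something with over 40 N, if the wrist force passes 120 N, or if a joint passes its speed limit or range.

## Working session

There is one attempt and no reset: what is moved stays moved. The work goes in short steps, each a Python script; the robot and the scene stay as the last script left them, time stands still between calls to the robot, and variables do not carry over. Pictures are saved under pics/ and viewed, and the job is handed in when it is done.

```bash
ls; mkdir -p pics; python3 - <<'E'
from station import ctrl, get_state, vision, models
import cv2,numpy as np
s=get_state();print(s['time'],s['tcp_pos'],s['eef_rot'],s['width'],ctrl.pinch_z)
for c in ['scene','top']:
    im,d=vision.grab_frame(c);cv2.imwrite(f'pics/{c}0.png',im);np.save(f'pics/{c}0.npy',d)
    i=vision.camera_info(c);print(c,i)
E
```

```text
pics
0.0 [0.18928588 0.5951049  0.23042082] [-1.20897124e-04  1.53305810e-01  9.88178375e-01 -9.01941379e-04] 0.08557378609491681 -0.0187
scene {'mtx': array([[410.10843667,   0.        , 281.73698366],
       [  0.        , 410.10843667, 204.06733945],
       [  0.        ,   0.        ,   1.        ]]), 'dist_coeffs': array([-0.10500579,  0.        ,  0.        ,  0.        ,  0.        ]), 'R': array([[ 0.15650768,  0.98767315, -0.0026648 ],
       [ 0.51163487, -0.08338142, -0.85514753],
       [-0.84482845,  0.13247375, -0.51837785]]), 't': array([-0.02226929, -0.19098882,  1.54780492])}
top {'mtx': array([[433.34671882,   0.        , 277.12838962],
       [  0.        , 433.34671882, 213.77862012],
       [  0.        ,   0.        ,   1.        ]]), 'dist_coeffs': array([0.01563693, 0.        , 0.        , 0.        , 0.        ]), 'R': array([[ 0.01328616, -0.9998558 ,  0.01057601],
       [-0.98822008, -0.0147428 , -0.15232768],
       [ 0.15246163, -0.00842758, -0.98827346]]), 't': array([-0.0771352 ,  0.54392382,  1.06691629])}
```

View pics/scene0.png

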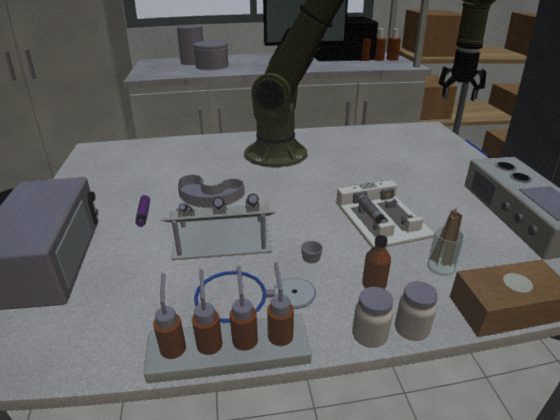

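View pics/top0.png

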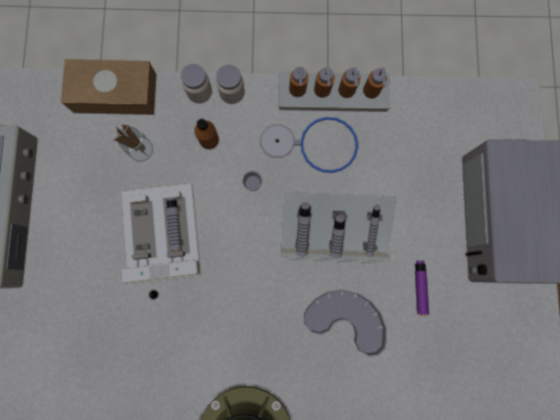

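The top view shows the long thick handle in the left lane, from (305,208) to (302,255). The stub is in the middle lane and the slim one on the right. The charger's empty bay is at (143,232), with the speculum near it at (153,294).

```bash
cat > h.py <<'E'
import numpy as np, cv2
from station import ctrl, get_state, vision, ticket, models
def cloud(c,d):
    i=vision.camera_info(c);h,w=d.shape
    u,v=np.meshgrid(np.arange(w),np.arange(h))
    p=cv2.undistortPoints(np.stack([u,v],-1).reshape(-1,1,2).astype(float),i['mtx'],i['dist_coeffs']).reshape(h,w,2)
    X=np.dstack([p*d[...,None],d]);X=(X-i['t'])@i['R'];X[d<=0]=np.nan;return X
def proj(c,P):
    i=vision.camera_info(c);return cv2.projectPoints(np.atleast_2d(P).astype(float),cv2.Rodrigues(i['R'])[0],i['t'],i['mtx'],i['dist_coeffs'])[0].reshape(-1,2)
E
python3 - <<'E'
from h import *
for c in ['top','scene']:
    im,d=vision.grab_frame(c);X=cloud(c,d);np.save(f'pics/X{c}.npy',X)
    for t in ['handle_mid','stub_mid','slim_mid','rest','charger','contact_face','cup','speculum','kidney_dish','spray_bottle','spatula_jar','head_mirror']:
        for r in models.masks_of(c,t)[:3]:
            if r['p']<.2: continue
            P=X[r['mask']];P=P[~np.isnan(P[:,0])]
            if len(P)==0: continue
            print(c,t,round(r['p'],2),np.round(r['point']),len(P),np.round(np.percentile(P,[2,50,98],axis=0),3).tolist())
            np.save(f"pics/m_{c}_{t}.npy",r['mask']) if r is not None else 0
for c in ['top','scene']:
    im,d=vision.grab_frame(c)
    sl=(slice(170,300),slice(100,420)) if c=='top' else (slice(160,270),slice(120,460))
    cv2.imwrite(f'pics/{c}_z.png',cv2.resize(im[sl],None,fx=2.3,fy=2.3,interpolation=cv2.INTER_CUBIC))
E
```

```text
top handle_mid 0.68 [421. 286.] 714 [[0.298, -0.454, -0.002], [0.364, -0.436, 0.026], [0.431, -0.426, 0.032]]
top handle_mid 0.6 [303. 232.] 602 [[0.442, -0.146, 0.07], [0.499, -0.132, 0.111], [0.554, -0.119, 0.143]]
top stub_mid 0.73 [305. 229.] 554 [[0.442, -0.145, 0.071], [0.5, -0.132, 0.111], [0.554, -0.119, 0.143]]
top stub_mid 0.69 [161. 233.] 6884 [[0.376, 0.136, 0.009], [0.491, 0.232, 0.016], [0.614, 0.327, 0.06]]
top stub_mid 0.6 [334. 236.] 503 [[0.438, -0.231, 0.066], [0.482, -0.216, 0.1], [0.53, -0.203, 0.126]]
top slim_mid 0.71 [375. 231.] 429 [[0.442, -0.318, 0.057], [0.497, -0.301, 0.095], [0.549, -0.292, 0.133]]
top rest 0.67 [332. 222.] 5619 [[0.432, -0.348, 0.007], [0.516, -0.218, 0.071], [0.582, -0.088, 0.116]]
top rest 0.35 [208. 134.] 552 [[0.724, 0.09, 0.009], [0.739, 0.111, 0.088], [0.768, 0.138, 0.132]]
top charger 0.77 [161. 233.] 6740 [[0.378, 0.139, 0.01], [0.493, 0.232, 0.016], [0.614, 0.327, 0.06]]
top charger 0.3 [289. 144.] 1605 [[0.67, -0.28, -0.002], [0.75, -0.091, 0.008], [0.815, -0.024, 0.015]]
top cup 0.8 [253. 180.] 314 [[0.61, -0.026, -0.0], [0.6
[... 1377 characters left out ...]
 0.0], [0.629, -0.004, 0.022], [0.658, 0.022, 0.037]]
scene cup 0.67 [289. 291.] 1336 [[0.67, -0.283, 0.001], [0.747, -0.079, 0.009], [0.816, -0.028, 0.015]]
scene speculum 0.22 [377. 265.] 1104 [[0.741, 0.089, 0.01], [0.768, 0.108, 0.073], [0.78, 0.138, 0.132]]
scene kidney_dish 0.92 [207. 192.] 1496 [[0.2, -0.341, 0.001], [0.278, -0.261, 0.017], [0.355, -0.152, 0.037]]
scene spray_bottle 0.72 [379. 264.] 984 [[0.747, 0.09, 0.017], [0.769, 0.108, 0.076], [0.78, 0.133, 0.132]]
scene spatula_jar 0.62 [448. 245.] 1623 [[0.69, 0.266, 0.001], [0.735, 0.289, 0.078], [0.755, 0.33, 0.153]]
scene head_mirror 0.8 [292. 288.] 1287 [[0.67, -0.282, 0.003], [0.748, -0.078, 0.009], [0.815, -0.029, 0.015]]
```

```bash
ls pics
```

```text
Xscene.npy
Xtop.npy
m_scene_charger.npy
m_scene_contact_face.npy
m_scene_cup.npy
m_scene_handle_mid.npy
m_scene_head_mirror.npy
m_scene_kidney_dish.npy
m_scene_rest.npy
m_scene_spatula_jar.npy
m_scene_speculum.npy
m_scene_spray_bottle.npy
m_top_charger.npy
m_top_cup.npy
m_top_handle_mid.npy
m_top_head_mirror.npy
m_top_kidney_dish.npy
m_top_rest.npy
m_top_slim_mid.npy
m_top_spatula_jar.npy
m_top_speculum.npy
m_top_spray_bottle.npy
m_top_stub_mid.npy
scene0.npy
scene0.png
scene_z.png
top0.npy
top0.png
top_z.png
```

View pics/top_z.png

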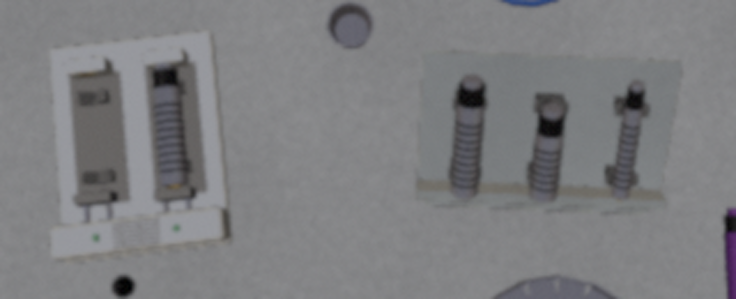

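View pics/scene_z.png

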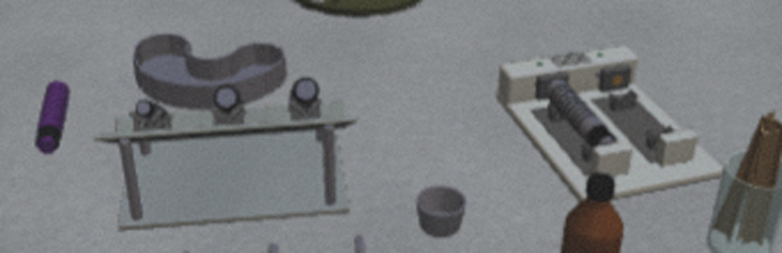

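```bash
python3 - <<'E'
from h import *
from scipy.optimize import least_squares
Xt=[]
for k in range(4):
    im,d=vision.grab_frame('top');Xt.append(cloud('top',d))
XT=np.nanmedian(Xt,0)
Xs=np.nanmedian([cloud('scene',vision.grab_frame('scene')[1]) for _ in range(3)],0)
np.save('pics/XT.npy',XT);np.save('pics/XS.npy',Xs)
def sel(X,lo,hi): 
    P=X.reshape(-1,3);return P[np.all((P>lo)&(P<hi),axis=1)]
for X,n in((XT,'top'),(Xs,'sc')):
    print(n,'table z',np.median(sel(X,[.4,-.06,-.02],[.56,.08,.02])[:,2]),len(X))
def fit(P,r,e0,yaw0,c):
    # p: y at c_x, z at c_x, yaw, elev
    def f(p,full=False):
        a=np.array([np.cos(p[3])*np.cos(p[2]),np.cos(p[3])*np.sin(p[2]),np.sin(p[3])])
        q=P-np.array([c[0],p[0],p[1]]);t=q@a
        if full:return t,a
        return np.linalg.norm(q-np.outer(t,a),axis=1)-r
    s=least_squares(f,[c[1],c[2],yaw0,e0],loss='soft_l1',f_scale=.0015)
    t,a=f(s.x,True);return s.x,np.percentile(t,[1,99]),np.sqrt(np.mean(s.fun**2)),a
import scipy.ndimage as nd
for n,X in(('top',XT),('sc',Xs)):
  # handle
  m=np.load('pics/m_top_handle_mid.npy') if n=='top' else None
  if n=='top':
    P=X[nd.binary_erosion(m)];
  else: P=sel(X,[.43,-.16,.06],[.57,-.105,.16])
  # keep upper part
  zz=.096+np.tan(np.radians(35))*(P[:,0]-.49); P=P[(P[:,2]>zz)&~np.isnan(P[:,0])]
  x,t,r,a=fit(P,.015,np.radians(35),0,[.49,-.132,.096]);print(n,'handle',len(P),np.round(x,4),np.round(t,4),round(r,4),a)
  for r_ in (.0155,.0165):
    x,t,r,a=fit(P,r_,np.radians(35),0,[.49,-.132,.096]);print(n,'handle r',r_,np.round(x,4),round(r,4))
  # occupied
  P=sel(X,[.44,.16,.045],[.55,.22,.07])
  x,t,r,a=fit(P,.015,0,0.05,[.495,.19,.044]);print(n,'occ',len(P),np.round(x,4),np.round(t,4),round(r,4))
  # tops by height
E
```

```text
top table z -0.00021434161543707614 420
sc table z 0.00011700719100954042 420
top handle 483 [-0.1329  0.0896 -0.0339  0.597 ] [-0.0489  0.0808] 0.0012 [ 0.82654645 -0.02800747  0.56217128]
top handle r 0.0155 [-0.1329  0.089  -0.0341  0.5971] 0.0012
top handle r 0.0165 [-0.133   0.0876 -0.0346  0.5971] 0.0012
top occ 532 [ 0.1897  0.044   0.1365 -0.006 ] [-0.0565  0.0533] 0.002
sc handle 33 [-0.1292  0.1329 -0.1325 -0.0913] [0.0508 0.0631] 0.0012 [ 0.98711202 -0.13151707 -0.0911763 ]
sc handle r 0.0155 [-0.1297  0.1321 -0.1237 -0.0881] 0.0013
sc handle r 0.0165 [-0.1305  0.1306 -0.1092 -0.0818] 0.0013
sc occ 283 [ 0.1888  0.0442  0.1449 -0.0122] [-0.0561  0.0525] 0.0018
```

```bash
python3 - <<'E'
from h import *
XT=np.load('pics/XT.npy');XS=np.load('pics/XS.npy')
im,_=vision.grab_frame('top')
for n,X in(('top',XT),('sc',XS)):
  P=X.reshape(-1,3)
  P=P[np.all((P>[.34,.09,.007])&(P<[.66,.36,.07]),axis=1)]
  P=P[~((np.hypot(P[:,0]-.339,P[:,1]-.242)<.022))]
  r=cv2.minAreaRect(P[:,:2].astype(np.float32));print(n,'base',r,len(P))
  for nm,zl,zh,xl in(('housing',.05,.06,(.36,.44)),('walls',.044,.056,(.55,.64))):
    Q=P[(P[:,2]>zl)&(P[:,2]<zh)&(P[:,0]>xl[0])&(P[:,0]<xl[1])]
    print(nm,len(Q),np.median(Q[:,2]))
    if nm=='housing': print(cv2.minAreaRect(Q[:,:2].astype(np.float32)))
    else:
      for s in(0,1):
        W=Q[(Q[:,1]>.24)==s]
        if len(W)>5: print('wall',s,cv2.minAreaRect(W[:,:2].astype(np.float32)),len(W),np.percentile(W,[2,98],axis=0).round(4).tolist())
# edge-line fits of base sides
E
```

```text
top base ((0.49713680148124695, 0.2343674600124359), (0.24539051949977875, 0.18852820992469788), 7.704836368560791) 6868
housing 1175 0.05477281647513796
((0.41228345036506653, 0.2227582335472107), (0.06670951843261719, 0.1876268982887268), 7.579803943634033)
walls 304 0.05011964241031634
wall 0 ((0.5744687914848328, 0.2013549655675888), (0.05169824883341789, 0.04465045407414436), 4.613032341003418) 188 [[0.5515, 0.1818, 0.0459], [0.599, 0.2244, 0.0557]]
wall 1 ((0.5793029069900513, 0.28913414478302), (0.016779473051428795, 0.04251594468951225), 6.988372325897217) 116 [[0.5711, 0.2683, 0.0462], [0.5888, 0.3097, 0.0521]]
sc base ((0.49914678931236267, 0.23109589517116547), (0.24083514511585236, 0.18751437962055206), 7.789007663726807) 3778
housing 450 0.05497045310357837
((0.41264286637306213, 0.2187916338443756), (0.06631270051002502, 0.18265269696712494), 7.360476016998291)
walls 236 0.05099886244031547
wall 0 ((0.5749177932739258, 0.1987587958574295), (0.04944390058517456, 0.04194622114300728), 7.469955921173096) 148 [[0.5541, 0.1806, 0.0444], [0.6007, 0.2209, 0.0556]]
wall 1 ((0.5791118144989014, 0.28526046872138977), (0.01683027297258377, 0.04179186001420021), 9.212830543518066) 88 [[0.5715, 0.2645, 0.0442], [0.589, 0.3058, 0.053]]
```

```bash
cat >> h.py <<'E'
from scipy.spatial.transform import Rotation as Rn
def tool(yaw,pitch):
    a=np.array([np.cos(pitch)*np.cos(yaw),np.cos(pitch)*np.sin(yaw),np.sin(pitch)])
    y=np.array([-np.sin(yaw),np.cos(yaw),0]); x=-a; z=np.cross(x,y)
    R=np.column_stack([x,y,z]); q=Rn.from_matrix(R).as_quat()
    return R,np.array([q[3],q[0],q[1],q[2]])
def pose(c,yaw,pitch,back=0,deep=0.0):
    """TCP pose putting pinch point at c (optionally backed off)"""
    R,q=tool(yaw,pitch)
    return np.asarray(c)+R[:,2]*(-ctrl.pinch_z+deep-back),q
H=np.array([.499,-.1332,.0958]);HY=-.034;HP=np.radians(35)
B=np.array([.5019,.2768,.044]);BY=.1345
def bay(x,z,y=0): return B+np.array([x*np.cos(BY)-y*np.sin(BY),x*np.sin(BY)+y*np.cos(BY),z])
def st(m=''):
    s=get_state();print(m,'t%.2f'%s['time'],'tcp',np.round(s['tcp_pos'],4),'F',np.round(s['contact_force'],1),'M',np.round(s['wrist_torque'],2),'w%.4f'%s['width']);return s
E
python3 - <<'E'
from h import *
for n,p in dict(pre=pose(H,HY,HP,.10),g=pose(H,HY,HP,0,.002),lift=pose(H+[0,0,.12],HY,HP),over=pose(bay(10e-3,.12),BY,np.radians(14)),push=pose(bay(-.004,.014),BY,np.radians(14)),home=pose(bay(0,0),BY,0)).items():
    print(n,p[0].round(3),np.round(ctrl.ik(*p),3) if ctrl.ik(*p) is not None else None)
ctrl.movep(np.array([.45,.1,.32]),tool(0,np.radians(15))[1]);st()
p=pose(H,HY,HP,.11);ctrl.movep(*p);s=st();print(p,s['eef_rot'])
im,d=vision.grab_frame('top');cv2.imwrite('pics/pre_top.png',im)
im,d=vision.grab_frame('scene');cv2.imwrite('pics/pre_sc.png',im)
E
```

```text
pre [ 0.452 -0.132  0.162] None
g [ 0.511 -0.134  0.079] None
lift [ 0.51  -0.134  0.2  ] [ 1.244  0.374 -1.225  2.339  1.463  0.282  0.325]
over [0.516 0.279 0.146] [-0.47   0.433 -0.19   1.944  0.36   0.585  0.788]
push [0.502 0.277 0.04 ] [-0.557  0.58  -0.088  2.082  0.56   0.309  0.559]
home [0.502 0.277 0.025] [-0.382  0.673 -0.259  1.873  0.274  0.631  0.896]
 t3.93 tcp [0.4501 0.1009 0.3199] F [ 0.2 -0.   0.1] M [ 0.02  0.25 -0.  ] w0.0853Traceback (most recent call last):
  File "<stdin>", line 5, in <module>
station.Unreachable: the arm cannot take that pose within its joint ranges
```

```bash
python3 - <<'E'
from h import *
def t2(yaw,pitch,flip):
    R,q=tool(yaw,pitch)
    if flip: R=R@np.diag([-1,-1,1])
    q=Rn.from_matrix(R).as_quat(); return R,np.array([q[3],q[0],q[1],q[2]])
for flip in(0,1):
  for deg in range(-15,36,5):
    R,q=t2(HY,np.radians(deg),flip)
    o=[]
    for dd,b in((0,0),(0,.1),(.1,0)):
      p=H+[0,0,dd]+R[:,2]*(.0187-b); j=ctrl.ik(p,q); o.append(None if j is None else np.round(j,2).tolist())
    R,q=t2(BY,np.radians(deg),flip); j=ctrl.ik(bay(-.004,.005)+R[:,2]*.0187,q)
    print(flip,deg,o,'bay',None if j is None else np.round(j,2).tolist())
E
```

```text
0 -15 [[-0.07, 0.68, 0.42, 1.77, -0.22, 1.01, 1.98], [-0.08, 0.6, 0.43, 1.6, -0.18, 1.25, 1.93], [-0.08, 0.56, 0.43, 1.66, -0.16, 1.22, 1.94]] bay [-0.5, 0.76, 0.02, 1.65, -0.12, 0.98, 1.3]
0 -10 [[-0.06, 0.64, 0.41, 1.84, -0.25, 0.89, 2.0], [-0.08, 0.54, 0.43, 1.69, -0.18, 1.14, 1.94], [-0.08, 0.51, 0.43, 1.73, -0.18, 1.12, 1.95]] bay [-0.51, 0.72, -0.01, 1.73, -0.08, 0.86, 1.25]
0 -5 [[-0.05, 0.59, 0.38, 1.91, -0.27, 0.78, 2.03], [-0.08, 0.48, 0.43, 1.78, -0.2, 1.02, 1.96], [-0.08, 0.46, 0.43, 1.8, -0.19, 1.01, 1.96]] bay [-0.52, 0.68, -0.02, 1.81, -0.03, 0.73, 1.2]
0 0 [[-0.02, 0.55, 0.35, 1.99, -0.3, 0.65, 2.06], [-0.08, 0.42, 0.42, 1.87, -0.21, 0.9, 1.98], [-0.08, 0.42, 0.42, 1.87, -0.21, 0.9, 1.98]] bay [-0.53, 0.65, -0.02, 1.88, 0.03, 0.61, 1.13]
0 5 [[0.03, 0.51, 0.28, 2.06, -0.32, 0.52, 2.08], [-0.06, 0.37, 0.4, 1.96, -0.24, 0.77, 2.01], [-0.06, 0.38, 0.4, 1.94, -0.24, 0.78, 2.01]] bay [-0.57, 0.63, -0.01, 1.96, 0.09, 0.48, 1.05]
0 10 [[0.11, 0.48, 0.18, 2.13, -0.33, 0.38, 2.09], [-0.04, 0.32, 0.38, 2.05, -0.27, 0.64, 2.05], [-0.04, 0.34, 0.37, 2.01, -0.27, 0.66, 2.04]] bay 
[... 2288 characters left out ...]
47, 0.35, 2.28, -1.31, 0.26, -0.04], [-0.53, 0.43, 1.15, 2.24, -1.04, 0.65, -0.24], [-0.52, 0.48, 1.15, 2.16, -1.04, 0.71, -0.29]] bay [0.07, 0.91, -1.23, 2.17, 1.52, 1.05, 2.8]
1 25 [[0.17, 0.46, 0.16, 2.36, 4.25, 0.2, 0.69], [-0.41, 0.32, 0.95, 2.34, -1.19, 0.48, -0.09], [-0.52, 0.46, 1.15, 2.24, -1.22, 0.65, -0.1]] bay [0.04, 0.92, -1.23, 2.24, 1.65, 1.1, 2.65]
1 30 [[0.86, 0.57, -0.83, 2.42, 2.21, 0.39, 2.75], [0.21, 0.21, 0.16, 2.42, -1.51, 0.19, 0.22], [0.02, 0.25, 0.36, 2.31, -1.22, 0.25, -0.12]] bay [0.01, 0.94, -1.23, 2.3, 1.77, 1.19, 2.51]
1 35 [[1.01, 0.7, -1.1, 2.5, 2.23, 0.64, 2.75], None, [0.19, 0.24, 0.16, 2.38, 4.4, 0.22, 0.56]] bay [-0.03, 0.97, -1.23, 2.37, 1.87, 1.3, 2.39]
```

```bash
python3 - <<'E'
from h import *
TP=np.radians(15)
p=pose(H,HY,TP,.10);ctrl.movep(*p);st('pre')
p=pose(H,HY,TP,.0,.002);ctrl.movel(p[0],p[1],max_speed=.06);s=st('at');print(p,s['eef_rot'])
for c in('top','scene'):
    im,d=vision.grab_frame(c);cv2.imwrite(f'pics/g_{c}.png',cv2.resize(im[150:300,230:430] if c=='top' else im[140:280,120:320],None,fx=3.5,fy=3.5,interpolation=cv2.INTER_CUBIC))
E
```

```text
pre t5.00 tcp [ 0.4786 -0.1313  0.1745] F [-0.  -0.7 -0. ] M [-0.    0.22 -0.01] w0.0856
at t6.85 tcp [ 0.5045 -0.1334  0.0761] F [0.4 0.2 0.1] M [ 0.02  0.28 -0.07] w0.0857
(array([ 0.50435446, -0.13338212,  0.07580534]), array([ 0.13050733,  0.01685375,  0.9913016 , -0.00221884])) [ 0.13074959  0.01682313  0.99127007 -0.00227694]
```

View pics/g_top.png

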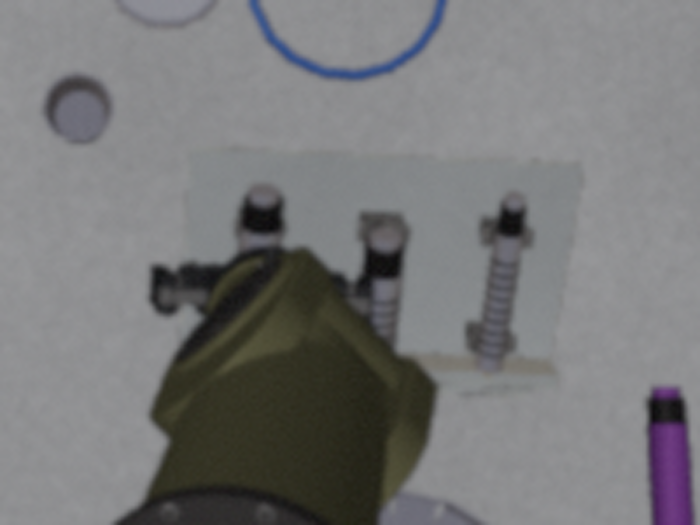

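View pics/g_scene.png

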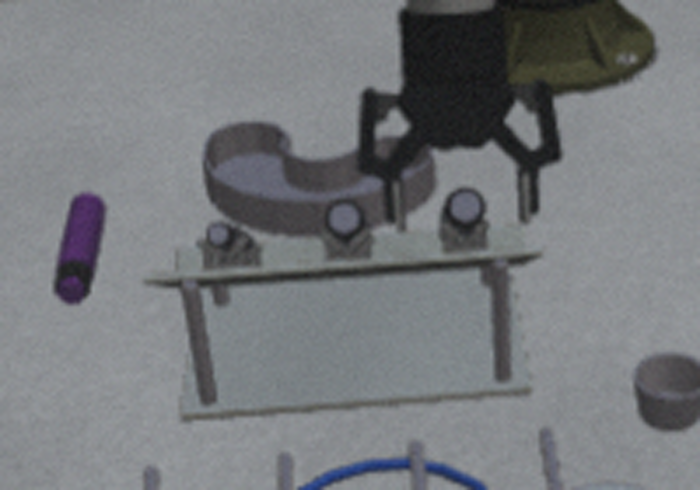

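The fingers straddle the long handle evenly in both views: around (262,230) in the top crop and (465,210) in the scene crop. Next I'll close and lift.

```bash
python3 - <<'E'
from h import *
TP=np.radians(15)
ctrl.close_gripper(90);st('closed')
p,q=pose(H,HY,TP,.0,.002)
ctrl.movel(p+[0,0,.02],max_speed=.05);st()
ctrl.movel(p+[0,0,.10],max_speed=.12);ctrl.pause(.3);st('up')
for c in('top','scene'):
    im,d=vision.grab_frame(c);X=cloud(c,d);np.save(f'pics/Xup_{c}.npy',X);cv2.imwrite(f'pics/u_{c}.png',cv2.resize(im[150:300,230:430] if c=='top' else im[100:280,120:360],None,fx=3,fy=3,interpolation=cv2.INTER_CUBIC))
    for r in models.masks_of(c,'handle_mid')[:3]: print(c,r['p'],r['point'],np.nanmedian(X[r['mask']],0))
E
```

```text
closed t7.52 tcp [ 0.5043 -0.1335  0.0761] F [-2.1 -0.4  4.5] M [-0.04  0.44  0.05] w0.0280
 t8.07 tcp [ 0.5045 -0.1332  0.096 ] F [ 0.5 -0.  -3. ] M [ 0.02  0.38 -0.06] w0.0278
up t9.18 tcp [ 0.5041 -0.1334  0.1752] F [ 0.8 -0.3 -1.9] M [-0.02  0.35  0.  ] w0.0281
top 0.72 [420.6, 289.0] [ 0.36276117 -0.43608031  0.02661543]
top 0.68 [309.2, 205.7] [ 0.53711091 -0.1326916   0.23451054]
scene 0.65 [142.3, 212.6] [ 0.38694702 -0.43871515  0.02785406]
```

View pics/u_scene.png

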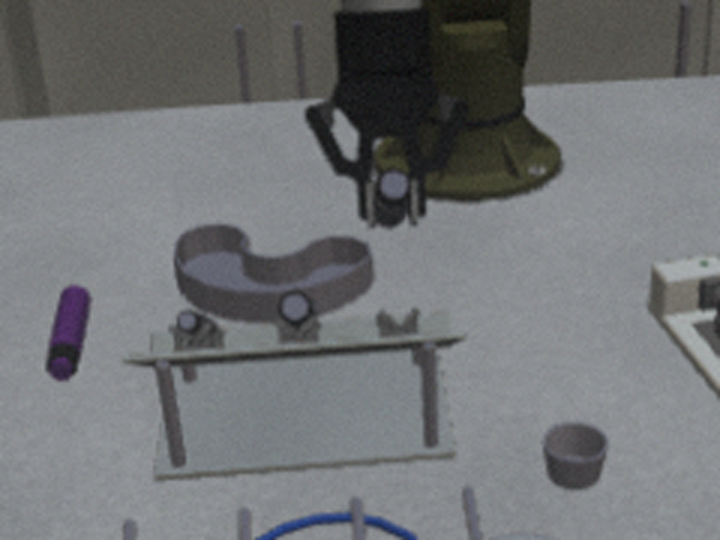

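View pics/u_top.png

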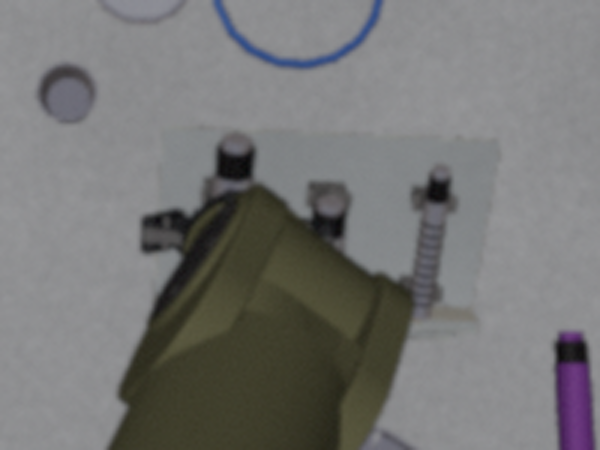

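The handle is off the rest and held, with the tail disc at (395,185) in the scene crop. The stub and slim handles haven't moved. I'll carry it above the bay and measure how it sits in the hand.

```bash
python3 - <<'E'
from h import *
REL=np.radians(20)
hp=np.radians(14)
p=pose(bay(.012,.11),BY,hp-REL,0,.002)
print(p, ctrl.ik(*p))
ctrl.movep(*p);ctrl.pause(.3);st('over')
for c in('top','scene'):
    im,d=vision.grab_frame(c);X=cloud(c,d);np.save(f'pics/Xov_{c}.npy',X);cv2.imwrite(f'pics/o_{c}.png',cv2.resize(im[150:310,80:300] if c=='top' else im[100:280,300:500],None,fx=3.3,fy=3.3,interpolation=cv2.INTER_CUBIC))
    for r in models.masks_of(c,'handle_mid')[:3]: print(c,r['p'],r['point'],np.nanmedian(X[r['mask']],0)); np.save(f'pics/mo_{c}_{int(r["point"][0])}.npy',r['mask'])
E
ls pics/mo*
```

```text
(array([0.51164742, 0.27811899, 0.1334134 ]), array([-0.05221765, -0.06710723,  0.9963722 , -0.00351694])) [-0.73945374  0.6092712   0.36975817  1.66052219 -0.27930904  1.02494159
  1.44421389]
over t11.22 tcp [0.512  0.2773 0.1337] F [-0.7  0.2 -3.1] M [ 0.02 -0.15  0.02] w0.0279
top 0.97 [421.0, 288.2] [ 0.36285777 -0.43633867  0.02599168]
top 0.88 [126.1, 234.6] [0.48483895 0.27213482 0.15997658]
scene 0.88 [141.3, 211.8] [ 0.38730804 -0.43987357  0.02729722]
scene 0.83 [414.4, 172.9] [0.55147463 0.27224265 0.16811617]
pics/mo_scene_141.npy
pics/mo_scene_414.npy
pics/mo_top_126.npy
pics/mo_top_421.npy
```

View pics/o_top.png

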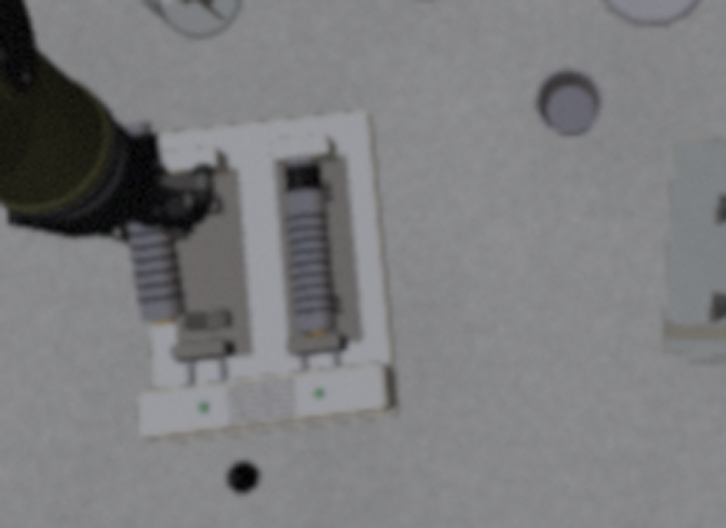

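View pics/o_scene.png

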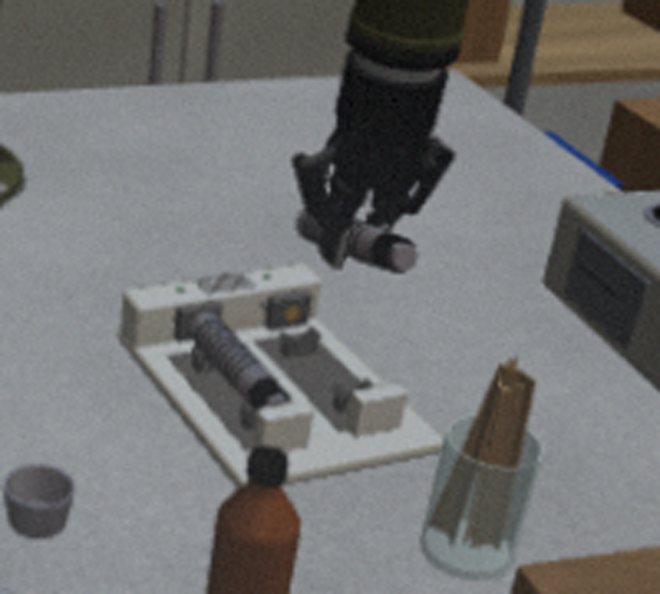

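```bash
python3 - <<'E'
from h import *
from scipy.optimize import least_squares
import scipy.ndimage as nd
s=get_state();q=s['eef_rot'];R=Rn.from_quat([q[1],q[2],q[3],q[0]]).as_matrix();c=s['tcp_pos']+R@[0,0,-.0187-.002]
print('pinch',c)
Ps={}
for cam,m in(('top','pics/mo_top_126.npy'),('scene','pics/mo_scene_414.npy')):
    P=np.load(f'pics/Xov_{cam}.npy')[np.load(m)];P=P[~np.isnan(P[:,0])];P=P[np.abs(P[:,2]-c[2])<.06];Ps[cam]=P
    print(cam,len(P),np.percentile(P,[1,50,99],axis=0).round(4).tolist())
def fit(P,d0=0.015):
    def f(p,full=0):
        a=np.array([np.cos(p[3])*np.cos(p[2]),np.cos(p[3])*np.sin(p[2]),np.sin(p[3])])
        r=P-np.array([c[0],p[0],p[1]]);t=r@a
        rad=np.linalg.norm(r-np.outer(t,a),axis=1)
        if full:return t,rad
        return rad-.015
    s=least_squares(f,[c[1],c[2],BY,np.radians(14)],loss='soft_l1',f_scale=.0015)
    t,rad=f(s.x,1);return s.x,np.percentile(t,[0,1,5,95,99,100]).round(4),np.median(abs(rad-.015))
for k,P in Ps.items():
    # drop tail face: points within 
    x,t,e=fit(P);print(k,x.round(4),'pitch deg',np.degrees(x[3]),t,e)
P=np.vstack(list(Ps.values()));x,t,e=fit(P);print('both',x.round(4),np.degrees(x[3]),t,e)
E
```

```text
pinch [0.51384487 0.27829045 0.15405249]
top 394 [[0.4493, 0.2579, 0.1428], [0.4846, 0.2721, 0.16], [0.5791, 0.2878, 0.1813]]
scene 285 [[0.4525, 0.2533, 0.1367], [0.5518, 0.2718, 0.1689], [0.5826, 0.2927, 0.1828]]
top [0.2797 0.154  0.1501 0.2358] pitch deg 13.510882054748395 [-0.0659 -0.0642 -0.0605  0.0626  0.0687  0.0697] 0.0009876611851460009
scene [0.2773 0.1556 0.1708 0.2348] pitch deg 13.45403153135976 [-0.0687 -0.0645 -0.0583  0.0695  0.0703  0.0735] 0.0012004548606753367
both [0.2785 0.1544 0.1574 0.2476] 14.185042973563093 [-0.0684 -0.0642 -0.0594  0.0681  0.07    0.0737] 0.0013247288666776436
```

The cylinder fit agrees with the plan: pitch about 13.5–14°, tail 70 mm from the pinch point, and lateral offset within about 1 mm. Next I'll descend and push against the spring in small steps while watching the force.

```bash
cat >> h.py <<'E'
REL=np.radians(20)
def hpose(cx,cz,hp,y=0): return pose(bay(cx*1e-3,cz*1e-3,y),BY,hp-REL,0,.002)
ub=np.array([np.cos(BY),np.sin(BY),0])
E
python3 - <<'E'
from h import *
th=np.radians(14)
def go(cx,cz,v): ctrl.movel(*hpose(cx,cz,th),max_speed=v)
go(12,40,.1);go(12,18,.05);ctrl.pause(.2)
f0=np.array(get_state()['contact_force']);st('base')
np.save('pics/f0.npy',f0)
cx=12.
while cx>-1.0:
    cx-=1.0
    go(cx,(52+cx)*np.tan(th)+1.5,.01)
    s=get_state();f=np.array(s['contact_force'])-f0
    print('cx%.1f'%cx,'Fx %.2f'%(f@ub),'Fz %.2f'%f[2],'My',np.round(s['wrist_torque'],2)[1],'t%.1f'%s['time'])
    if f@ub>9.5 or abs(f[2])>12: break
for c in('top','scene'):
    im,d=vision.grab_frame(c);cv2.imwrite(f'pics/p_{c}.png',cv2.resize(im[180:290,100:240] if c=='top' else im[130:250,320:460],None,fx=5,fy=5,interpolation=cv2.INTER_CUBIC))
E
```

```text
base t13.06 tcp [0.5118 0.2782 0.0417] F [ 0.8 -0.1 -2.7] M [ 0.07 -0.13  0.02] w0.0279
cx11.0 Fx -0.88 Fz 0.59 My -0.16 t13.3
cx10.0 Fx -1.12 Fz 0.59 My -0.18 t13.6
cx9.0 Fx -0.46 Fz 0.20 My -0.23 t13.8
cx8.0 Fx -0.85 Fz 0.52 My -0.16 t14.1
cx7.0 Fx 1.33 Fz 1.06 My -0.61 t14.3
cx6.0 Fx 3.21 Fz 1.48 My -0.86 t14.6
cx5.0 Fx 3.50 Fz 1.63 My -0.91 t14.8
cx4.0 Fx 5.06 Fz 2.89 My -0.93 t15.1
cx3.0 Fx 4.90 Fz 4.56 My -0.95 t15.3
cx2.0 Fx 5.76 Fz 4.01 My -1.09 t15.6
cx1.0 Fx 5.86 Fz 3.75 My -1.17 t15.8
cx0.0 Fx 6.32 Fz 4.93 My -1.25 t16.1
cx-1.0 Fx 6.94 Fz 4.42 My -1.25 t16.3
```

View pics/p_scene.png

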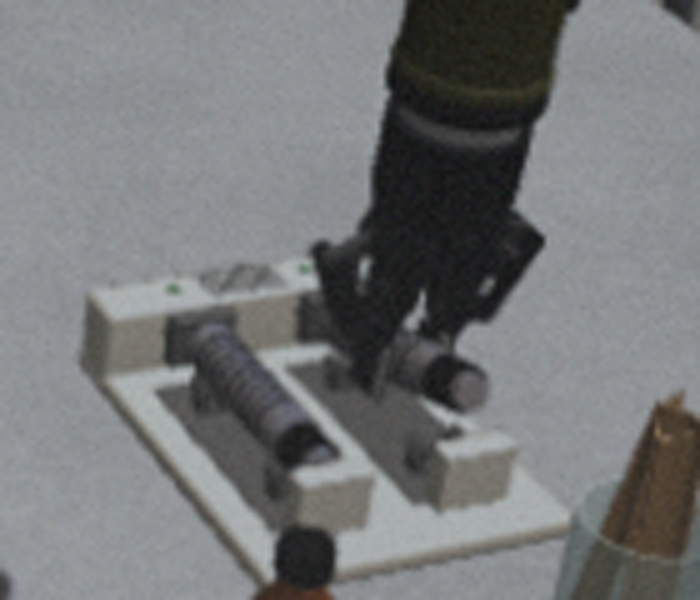

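View pics/p_top.png

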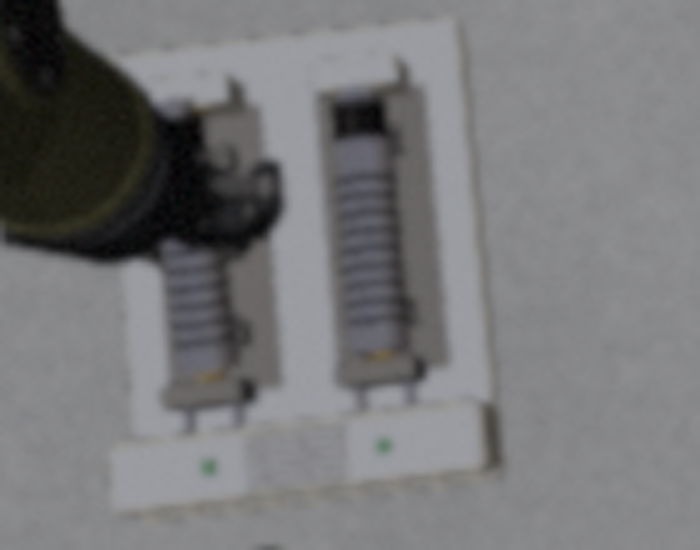

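The brass end is on the contact, which has been pushed back at about (210,385) in the top crop. The tail is still above the wall. I'll check the pitch in the hand, then finish the push.

```bash
cat >> h.py <<'E'
from scipy.optimize import least_squares
def hfit(verbose=True):
    s=get_state();q=s['eef_rot'];R=Rn.from_quat([q[1],q[2],q[3],q[0]]).as_matrix();c=np.array(s['tcp_pos'])+R@[0,0,-.0187-.002]
    Ps=[]
    for cam in('top','scene'):
        im,d=vision.grab_frame(cam);X=cloud(cam,d)
        uv=proj(cam,c)[0]
        best=[r for r in models.masks_of(cam,'handle_mid') if np.hypot(*(np.array(r['point'])-uv))<28]
        if not best: print(cam,'none');continue
        P=X[best[0]['mask']];P=P[~np.isnan(P[:,0])];P=P[(np.abs(P[:,2]-c[2])<.05)&(np.abs((P-c)@[-np.sin(BY),np.cos(BY),0])<.03)]
        Ps.append(P)
    for P in Ps:
        def f(p,full=0):
            a=np.array([np.cos(p[3])*np.cos(p[2]),np.cos(p[3])*np.sin(p[2]),np.sin(p[3])])
            r=P-np.array([c[0],p[0],p[1]]);t=r@a;rad=np.linalg.norm(r-np.outer(t,a),axis=1)
            return t if full else rad-.015
        o=least_squares(f,[c[1],c[2],BY,np.radians(10)],loss='soft_l1',f_scale=.0015)
        x=o.x; t=f(x,1)
        print('fit n',len(P),'dy,dz',np.round(np.array([x[0]-c[1],x[1]-c[2]])*1e3,1),'yaw %.3f pitch %.1f'%(x[2],np.degrees(x[3])),'t',np.percentile(t,[1,99]).round(4),'pinch in bay',np.round((c-B)@ub*1e3,1),np.round((c[2]-B[2])*1e3,1))
E
python3 - <<'E'
from h import *
hfit()
E
```

```text
scene none
fit n 303 dy,dz [2.3 0.3] yaw 0.152 pitch 12.8 t [-0.0634  0.0651] pinch in bay 0.8 15.0
```

```bash
cat >> h.py <<'E'
def actual():
    fs=[];cs=[]
    for _ in range(4):
        s=get_state();q=s['eef_rot'];R=Rn.from_quat([q[1],q[2],q[3],q[0]]).as_matrix();c=np.array(s['tcp_pos'])+R@[0,0,-.0187-.002]
        cs.append(c);fs.append(s['contact_force']);ctrl.pause(.02)
    c=np.mean(cs,0)-B;f=np.mean(fs,0)-np.load('pics/f0.npy');v=np.array([-np.sin(BY),np.cos(BY),0])
    pit=np.degrees(np.arctan2(R[2,0]*-1,np.hypot(R[0,0],R[1,0])))+20
    print('t%.1f'%s['time'],'cx %.1f cy %.1f cz %.1f'%(c@ub*1e3,c@v*1e3,c[2]*1e3),'pitch %.1f'%pit,'Fx %.1f Fy %.1f Fz %.1f'%(f@ub,f@v,f[2]),'M',np.round(s['wrist_torque'],2))
    return c@ub*1e3,f@ub,f[2]
E
python3 - <<'E'
from h import *
th=np.radians(14)
actual()
cx=-1.
while cx>-9:
    cx-=1.0
    ctrl.movel(*hpose(cx,13.5,th),max_speed=.01);ctrl.pause(.1)
    a,f,fz=actual()
    if a<-3.7 or f>10.5: break
print('cmd',cx)
E
```

```text
t16.7 cx 0.9 cy -0.0 cz 15.0 pitch 14.2 Fx 7.1 Fy 0.2 Fz 5.8 M [ 0.11 -1.27  0.03]
t17.1 cx 0.1 cy 0.0 cz 14.4 pitch 14.2 Fx 7.1 Fy -0.4 Fz 5.1 M [ 0.18 -1.37  0.01]
t17.5 cx -0.6 cy -0.0 cz 14.5 pitch 14.3 Fx 7.8 Fy 0.3 Fz 5.6 M [ 0.14 -1.49  0.04]
t18.0 cx -1.4 cy -0.0 cz 14.5 pitch 14.3 Fx 8.7 Fy -0.2 Fz 5.4 M [ 0.13 -1.57  0.05]
t18.4 cx -2.1 cy -0.0 cz 14.6 pitch 14.3 Fx 8.9 Fy 0.1 Fz 5.3 M [ 0.19 -1.68 -0.03]
t18.8 cx -2.9 cy -0.0 cz 14.6 pitch 14.4 Fx 9.7 Fy 0.1 Fz 5.2 M [ 0.16 -1.83  0.03]
t19.2 cx -3.6 cy -0.0 cz 14.7 pitch 14.4 Fx 9.9 Fy -0.5 Fz 4.9 M [ 0.17 -1.93  0.03]
t19.6 cx -4.4 cy -0.0 cz 14.7 pitch 14.4 Fx 10.4 Fy 0.3 Fz 5.0 M [ 0.22 -1.99  0.02]
cmd -8.0
```

The measured force and position agree: about 11–12 mm of push at about 11 N. I'll now rotate the tail down behind the wall, holding x.

```bash
python3 - <<'E'
from h import *
cmd=-8.
for deg in (12,10,8,6,4):
    th=np.radians(deg)
    ctrl.movel(*hpose(cmd,48*np.tan(th)+1.5,th),max_speed=.02);ctrl.pause(.1)
    print(deg,cmd,end=' ');a,f,fz=actual()
    if f>16 or abs(fz)>15: print('stop');break
    if a<-5: cmd+=.7
    if a>-3.5: cmd-=.7
hfit()
for c in('top','scene'):
    im,d=vision.grab_frame(c);cv2.imwrite(f'pics/r_{c}.png',cv2.resize(im[180:290,100:240] if c=='top' else im[130:250,320:460],None,fx=5,fy=5,interpolation=cv2.INTER_CUBIC))
E
```

```text
12 -8.0 t20.0 cx -4.4 cy -0.0 cz 12.6 pitch 12.4 Fx 10.6 Fy 0.1 Fz 3.5 M [ 0.3  -2.17 -0.01]
10 -8.0 t20.5 cx -4.5 cy -0.0 cz 10.6 pitch 10.4 Fx 10.9 Fy 0.0 Fz 2.1 M [ 0.3  -2.37 -0.02]
8 -8.0 t20.9 cx -4.6 cy -0.1 cz 8.6 pitch 8.4 Fx 10.6 Fy 0.4 Fz 0.4 M [ 0.33 -2.56 -0.01]
6 -8.0 t21.3 cx -4.7 cy -0.1 cz 6.6 pitch 6.4 Fx 10.9 Fy 0.7 Fz -1.3 M [ 0.39 -2.71 -0.01]
4 -8.0 t21.7 cx -4.7 cy -0.1 cz 4.6 pitch 4.4 Fx 10.8 Fy 0.6 Fz -3.2 M [ 0.48 -3.01 -0.01]
fit n 352 dy,dz [1.1 0.9] yaw 0.120 pitch 6.3 t [-0.0671  0.008 ] pinch in bay -4.8 4.7
fit n 217 dy,dz [-2.2  2.9] yaw 0.160 pitch -0.9 t [-0.0562  0.0711] pinch in bay -4.8 4.7
```

View pics/r_scene.png

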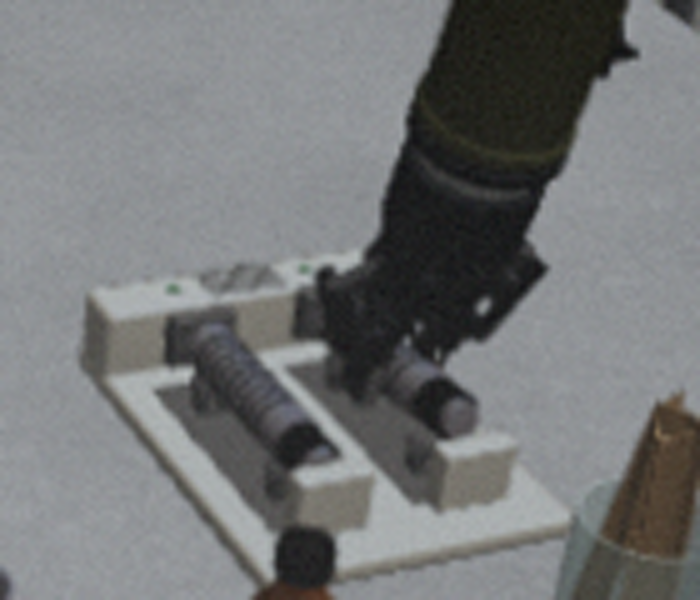

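View pics/r_top.png

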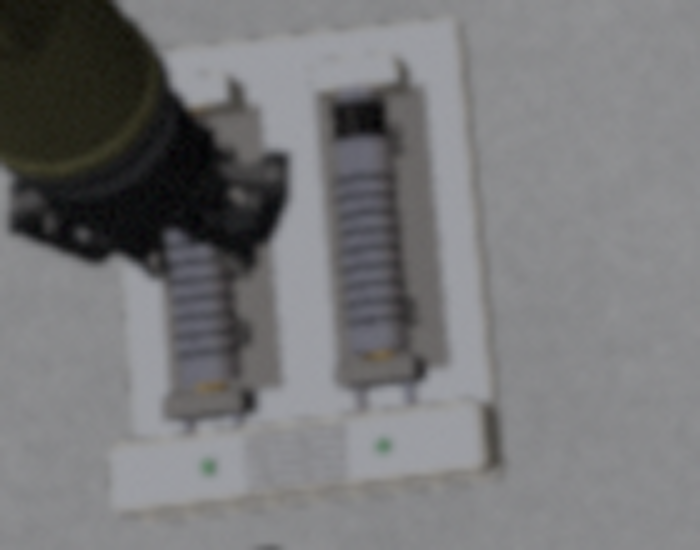

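The tail has dropped almost level with its neighbour, behind the wall face at about (460,415). I'll go on down to level.

```bash
python3 - <<'E'
from h import *
cmd=-8.
for deg,cz in ((2,3.0),(1,2.0),(0,1.2),(-.4,.8)):
    th=np.radians(deg)
    ctrl.movel(*hpose(cmd,cz,th),max_speed=.015);ctrl.pause(.1)
    print(deg,cmd,end=' ');a,f,fz=actual()
    if f>16 or abs(fz)>15: print('stop');break
hfit()
for c in('top','scene'):
    im,d=vision.grab_frame(c);cv2.imwrite(f'pics/l_{c}.png',cv2.resize(im[180:290,100:240] if c=='top' else im[130:250,320:460],None,fx=5,fy=5,interpolation=cv2.INTER_CUBIC))
E
```

```text
2 -8.0 t22.4 cx -5.0 cy 0.0 cz 2.7 pitch 2.4 Fx 10.3 Fy 0.3 Fz -3.3 M [ 0.44 -2.93  0.02]
1 -8.0 t22.9 cx -4.9 cy 0.0 cz 1.8 pitch 1.4 Fx 10.0 Fy 0.9 Fz -2.5 M [ 0.53 -3.03  0.  ]
0 -8.0 t23.3 cx -4.8 cy 0.1 cz 0.9 pitch 0.4 Fx 10.1 Fy 0.9 Fz -2.8 M [ 0.53 -3.02 -0.03]
-0.4 -8.0 t23.7 cx -4.8 cy 0.1 cz 0.6 pitch 0.0 Fx 10.9 Fy 0.8 Fz -2.0 M [ 0.5  -3.1  -0.04]
fit n 355 dy,dz [1.6 0.9] yaw 0.129 pitch 1.5 t [-0.0657  0.0119] pinch in bay -4.8 0.6
fit n 184 dy,dz [-2.6  2.2] yaw 0.170 pitch -3.7 t [0.0106 0.0702] pinch in bay -4.8 0.6
```

View pics/l_scene.png

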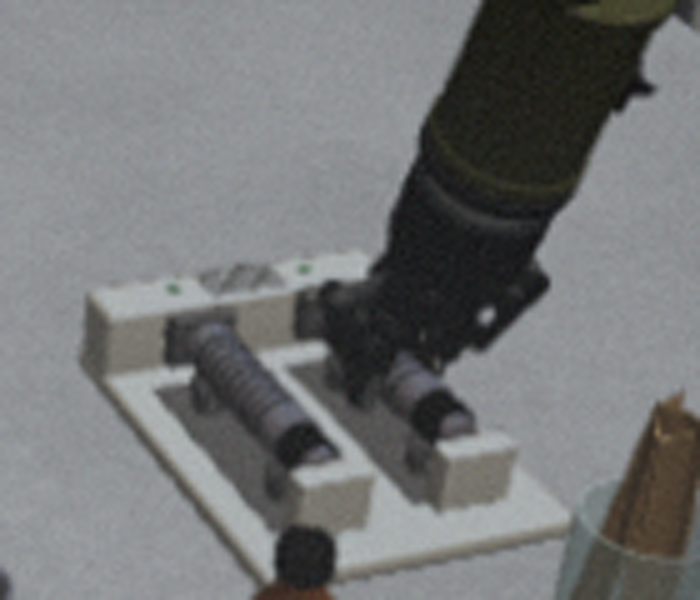

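The tail end is now half hidden by the wall, as on the neighbour. I'll ease it back until the wall takes the spring load, then settle and release.

```bash
python3 - <<'E'
from h import *
th=np.radians(-.4);cmd=-8.
while cmd<1.5:
    cmd+=1
    ctrl.movel(*hpose(cmd,.8,th),max_speed=.015);ctrl.pause(.05)
    print(cmd,end=' ');a,f,fz=actual()
    if f<2.5: break
cz=.8
while cz>-1.6:
    cz-=.6
    ctrl.movel(*hpose(cmd,cz,th),max_speed=.01);ctrl.pause(.05);print('cz',cz,end=' ');a,f,fz=actual()
    if fz>4: break
E
```

```text
-7.0 t24.4 cx -4.5 cy 0.1 cz 0.6 pitch -0.1 Fx 9.0 Fy 0.5 Fz -1.6 M [ 0.48 -2.72 -0.09]
-6.0 t24.7 cx -4.0 cy 0.2 cz 0.5 pitch -0.1 Fx 7.9 Fy 0.9 Fz -2.4 M [ 0.46 -2.53 -0.03]
-5.0 t25.1 cx -3.3 cy 0.2 cz 0.4 pitch -0.2 Fx 7.1 Fy 1.0 Fz -2.0 M [ 0.41 -2.39 -0.01]
-4.0 t25.5 cx -2.5 cy 0.2 cz 0.4 pitch -0.2 Fx 6.8 Fy 1.2 Fz -2.2 M [ 0.43 -2.28 -0.11]
-3.0 t25.8 cx -1.7 cy 0.2 cz 0.4 pitch -0.2 Fx 6.6 Fy 1.3 Fz -2.5 M [ 0.46 -2.18 -0.12]
-2.0 t26.2 cx -0.8 cy 0.2 cz 0.4 pitch -0.3 Fx 5.7 Fy 0.3 Fz -2.3 M [ 0.39 -2.11 -0.04]
-1.0 t26.6 cx -0.0 cy 0.2 cz 0.3 pitch -0.3 Fx 6.0 Fy 0.8 Fz -1.7 M [ 0.4  -1.98 -0.14]
0.0 t26.9 cx 0.3 cy 0.2 cz 0.4 pitch -0.4 Fx 4.5 Fy 1.0 Fz -2.4 M [ 0.46 -1.83 -0.07]
1.0 t27.3 cx 0.3 cy 0.2 cz 0.5 pitch -0.5 Fx 0.8 Fy 1.4 Fz -3.6 M [ 0.39 -1.22 -0.14]
cz 0.20000000000000007 t27.7 cx 0.3 cy 0.2 cz 0.4 pitch -0.5 Fx -2.4 Fy 1.8 Fz 1.7 M [ 0.22 -0.24 -0.16]
cz -0.3999999999999999 t28.0 cx 0.4 cy 0.1 cz 0.1 pitch -0.5 Fx -4.3 Fy 1.7 Fz 8.0 M [ 0.11  0.65 -0.2 ]
```

```bash
python3 - <<'E'
from h import *
ctrl.ungrasp();st('open')
p=np.array(get_state()['tcp_pos'])
ctrl.movel(p+[0.01,0,.06],max_speed=.06)
ctrl.movel(p+[0.0,0,.22],max_speed=.15);st('up')
ctrl.movep(np.array([.42,.0,.35]),tool(0,0)[1]);st('away')
for c in('top','scene'):
    im,d=vision.grab_frame(c);np.save(f'pics/Xf_{c}.npy',cloud(c,d));cv2.imwrite(f'pics/f_{c}.png',cv2.resize(im,(784,588)));cv2.imwrite(f'pics/fz_{c}.png',cv2.resize(im[180:290,100:240] if c=='top' else im[130:250,320:460],None,fx=5,fy=5,interpolation=cv2.INTER_CUBIC))
X=np.load('pics/Xf_top.npy').reshape(-1,3);v=np.array([-np.sin(BY),np.cos(BY),0])
L=np.c_[(X-B)@ub,(X-B)@v,X[:,2]-B[2]]
for off,n in((0,'new'),(-.086,'occ')):
    P=L[(abs(L[:,0])<.055)&(abs(L[:,1]-off)<.02)&(L[:,2]>.002)&(L[:,2]<.03)]
    def f(q):
        a=np.array([1,q[2],q[3]]);a=a/np.linalg.norm(a);r=P-[0,q[0],q[1]];return np.linalg.norm(r-np.outer(r@a,a),axis=1)-.015
    o=least_squares(f,[off,0,0,0],loss='soft_l1',f_scale=.0015);print(n,len(P),o.x.round(4))
E
```

```text
open t28.64 tcp [0.4958 0.2759 0.0242] F [-0.6 -0.5  0.3] M [-0.   -0.34  0.01] w0.0853
up t31.02 tcp [0.4955 0.2758 0.2433] F [ 0.2 -0.3 -0.8] M [ 0.08 -0.39 -0.02] w0.0855
away t32.20 tcp [0.4206 0.0015 0.3496] F [ 0.3  0.3 -0.5] M [0.   0.01 0.04] w0.0857
new 517 [ 0.0018  0.0007  0.0013 -0.0091]
occ 0 [-0.086  0.     0.     0.   ]
```

View pics/fz_top.png

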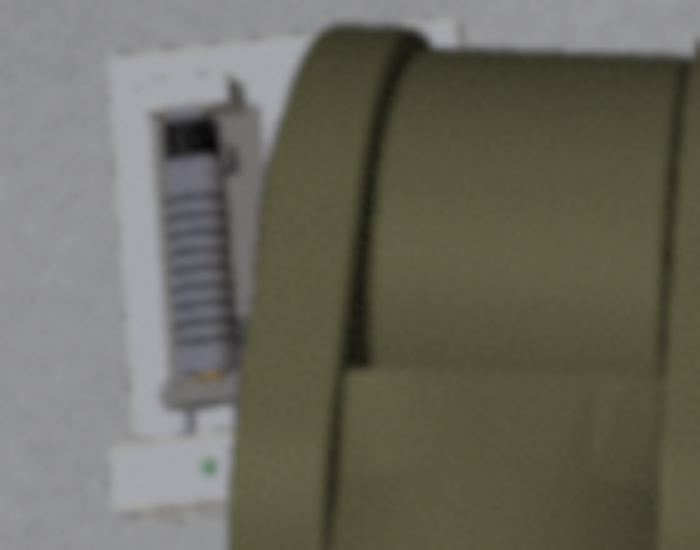

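View pics/fz_scene.png

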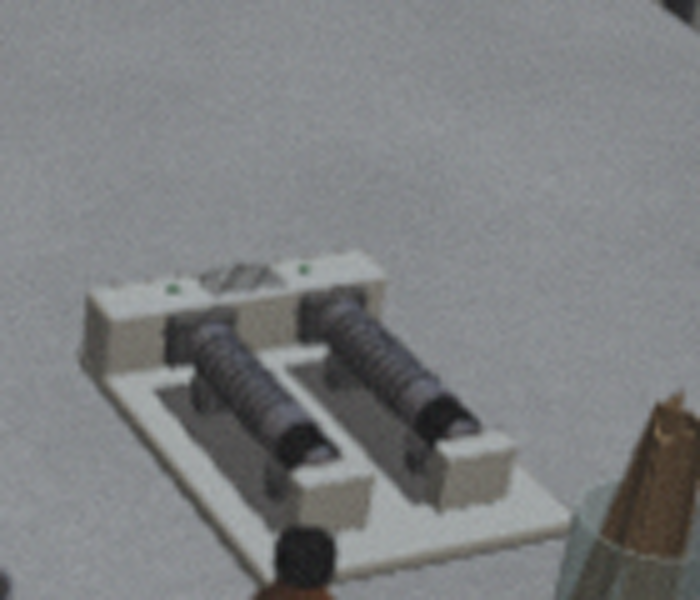

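View pics/f_top.png

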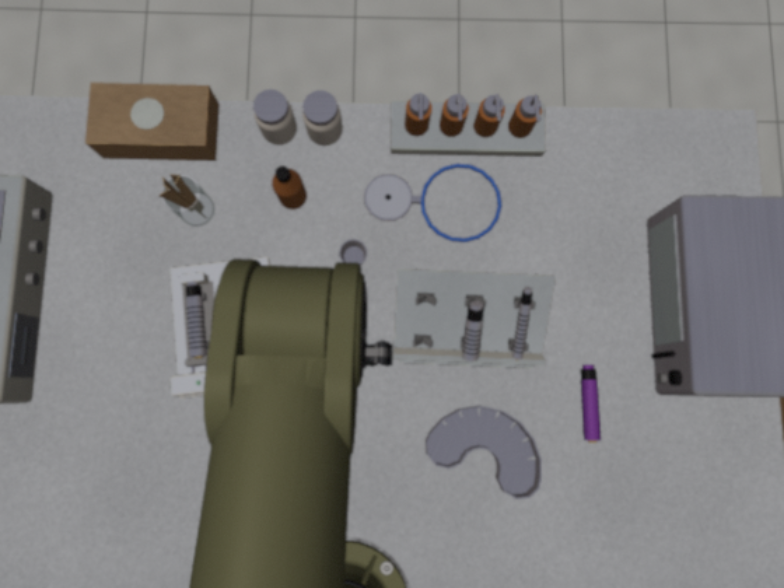

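The handle now lies behind its wall just like its neighbour: level within about 0.01 rad, height +0.7 mm. The stub and slim are where they were, and the arm is clear. Handing in.

```bash
python3 - <<'E'
from h import *
ctrl.pause(.3);ticket.close_job();st('done')
E
```

```text
the job is handed in; nothing more can be done
the job is handed in; nothing more can be done
```

I took the long thick handle out of the rest and laid it in the empty bay, then let go and handed the job in at about 32.5 s of the 50 s. No verdict was reported.

**How it went:**
- **Grip and lift:** I gripped the handle round its middle and lifted it straight up off the rest.
- **Push on the sprung contact:** I pushed the contact back in 1 mm steps with the tail about 14° up. By the measured position it went back about 12 mm, and the peak force was about 11 N.
- **Seating:** I lowered the tail behind the end wall, eased the handle back until the wall took the spring load, seated it and released it.

**Last checks:**
- **Level and height:** the depth fit puts the handle level within about 0.01 rad and 0.7 mm above the nominal height.
- **Sideways:** the top-camera fit shows it 1.8 mm off, while the arm's own position showed about 0.1 mm before release. I attribute the difference to camera calibration; both are inside the 4 mm limit.
- **Along the bay:** the arm's position before release was about 0.4 mm past home. I did not measure this again afterwards, and I judged that the contact is being held back only from the pictures.
- **Other things on the table:** the stub, the slim handle and the bystanders I could see looked unmoved. The arm hid the speculum in the last top picture, though it was in place in an earlier one.

**Disagreements along the way:**
- My planned square-on 35° grasp was out of the arm's reach, so I gripped with the tool tilted 15° and the handle sat 20° to it in the jaws.
- The arm gave by up to about 4 mm under the spring load, so I steered by its measured position and force.
- The depth fits made with the handle in the jaws were unreliable in pitch because of occlusion, so I relied on the pictures there.

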